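Tug, unlatch and hold open the slide box lid

TASK

First tug up the lid of the slide box by its black pull, leaving the orange latch knob where it is, to learn whether the lid is caught; if it is, slide the knob to the other end of its slot to release it (on a box whose lid comes up freely, that would catch it instead). Then swing the lid open to about 60 degrees and finish while holding it there by the pull, since it falls shut when let go. Leave the bottle, the flask and the timer standing where they are.

Things in the scene. Friction and masses are not known exactly. Their poses are not given: they have to be found in the camera images.
- case: blue box for microscope slides with a white hinged lid, 150 mm deep (its x) x 200 mm wide (its y), lid top 66 mm above the bench when shut; fixed to the bench. Origin at the centre of its underside, z up, its front faces its own -x (roughly toward the robot, turned up to 0.45 rad). The lid is hinged along its far (+x) edge.
- hinge_mid (a point): middle of the hinge line: 72 mm toward +x of the case's origin and 52 mm above its underside. The hinge line runs along the case's y. The point does not move when the lid opens.
- lid_angle (a joint): lid angle, 0 shut, grows as the front edge rises, up to 1.9 rad; weighs about 0.35 kg (0.25 to 0.5) and falls shut when let go below about 1.5 rad. While caught it has only about 0.025 rad of play, then stops hard.
- lid: the white lid; origin on the middle of the hinge line, x toward the back of the box when shut, z up out of its top face, which lies 14 mm above the origin. On it stands the black pull, an upright fin 12 mm thick along y, 28 mm along x, 40 mm high, centred 124 mm toward -x and 50 mm toward -y from the origin (near the front edge, right of the middle).
- pull_grip (a point): point inside the black pull, 26 mm above the lid's top face (14 mm below the pull's top), good to pinch. In the lid's frame (-124, -50, 40) mm, so it swings with the lid at about 130 mm from the hinge line. Pinched across its 12 mm, the pull turns between the fingers as the lid swings; a free lid is then lifted with 5 to 12 N, depending on the pinch.
- latch (a joint): latch knob's place in its slot: 0 at the right end (nearer the pull), 0.030 m at the left end, growing toward the case's +y; starts at 0 to 0.003. Moves with about 1.5 N and stays where left. At one end a hidden tongue catches the lid, at the other the lid is free; which is which cannot be seen and differs from box to box. If caught, at least 16 mm of travel frees it.
- knob_grip (a point): point inside the orange latch knob, 24 mm above the lid's top face. The knob is 12 mm along the case's y, 22 mm along x, 36 mm high; with the lid shut it stands 52 mm toward -x and 40 mm plus the latch value toward +y from the case's origin, 90 mm or more left of the pull.
- brown_bottle: small brown glass bottle with black cap, 52 mm across, 116 mm tall, standing to the right of the box; origin at the centre of its underside
- flask: small empty conical glass flask, 67 mm across, 114 mm tall, standing behind the box; origin at the centre of its underside
- bench_timer: white bench timer, 70 x 62 x 18 mm, lying to the right of the box, nearer the robot than the bottle; origin at the centre of its underside
Not all that is in view belongs to the job. What is shaped like the bench_timer but brown or purple is not meant.

How it is judged:
By the outcome, as a careful person would: the job done as asked, in the order asked, and still so for the second after the job is handed in, while the arm keeps its last pose, push and grip.
It also fails if it takes over 54 s, if anything falls off the work surface, if the arm or the gripper's body presses on something with over 40 N, if the wrist force passes 120 N, or if a joint passes its speed limit or range.

ROBOT

A 6-joint arm with a two-finger parallel gripper is mounted at the origin on a cart in front of the work surface, level with it; the furniture and walls round the work are solid. World frame = base frame: x ahead of the robot, y to its left, z up, the work surface at z = 0. Lengths are in m, angles in rad, forces in N, time in s.
With the tool pointing down it reaches from about 0.25 to 0.8 m from the base axis. Payload 3.9 kg.
Tool frame: the origin (TCP) lies between the finger pads; the fingertips stand 22 mm ahead of it and the grasp point (between the pads) lies 3 mm ahead of it (arm.tip_extent is the distance from the TCP to the fingertips, in m); z points along the fingers, y is the direction in which the jaws open and shut (so a half turn about z gives the same grasp; the last joint's range is limited). The gripper opens to 85 mm and grips with 20 to 120 N. Pads are 22 mm wide; open, the fingers measure 114 mm over their backs; the gripper's body (76 mm by 85 mm) begins 54 mm behind the grasp point. The pads swing forward as they close: fully open they stand 13 mm farther back than shut.
Start: joints at [-1.283, 0.26, -0.138, 1.173, 0, 1.571], TCP at [0.149, -0.503, 0.253] pointing down, gripper open.
Joint ranges: [-2.78, 2.78], [-0.83, 1.72], [-1.28, 1.37], [-1.9, 2.12], [-1.57, 1.48], [-3.14, 3.14]. Speed limits (rad/s): [2.57, 2.57, 3.14, 3.14, 3.14, 3.14].

INTERFACE

Orientations are given as a unit quaternion [w, x, y, z].
In Python, from workcell import arm gives the robot as it stands.
- The arm moves only by the shell command python3 -m crank 'ROWS' [OPENING] [FORCE]. ROWS is JSON, a list of rows, each a list of 6 numbers: the shift along the world's x, y, z in cm, then the turn, a rotation vector about the world's x, y, z in rad. A call has 1 to 8 rows; each row shifts and turns the commanded pose from where the row before left it; what a row does not reach is not made up. A row lasts 1/10 s, in which the tool goes at most 50 mm and 8.59 degrees, less where a joint would pass 70% of its speed; a pose out of reach is approached as far as the arm can. A call with a gripper value outside its range is refused whole. OPENING is the gripper's target within -1 to 1 (fully open at 1, half-way at 0, shut at -1), set as the call begins (- or left out, the last holds). The fingers move at their own pace and stop on an object; FORCE is the grip in N (left out, the last holds). Time passes only in rows, so rows that do not move let the fingers close. It gives the time, the measured TCP pose, the force and the opening at its end, in the units of the state.
- arm.get_state(): the state, without advancing time (a new reading comes with each control period).
- arm.get_image(name): name is "scene" or "side" or "wrist"; returns a dict with "image" (400x640x3 uint8, red, green, blue), "K" (3x3 intrinsics, pixels), "distortion" ([k1, k2, p1, p2, k3] as OpenCV has them; the pictures are not rectified), "rvec" (rotation vector, rad) and "tvec" (3), from world to camera coordinates, as OpenCV has them. Camera axes: x right, y down, z forward; pixel columns grow to the right and rows downward; lengths in m; the calibration is good to about 2 mm. A picture is of the moment at which its call begins. There is no depth.
- arm.sign_off(): hands the job in, once; it reports no verdict.
The state is a dict: "clock": time; "joint_positions": joint angles; "qd": joint speeds; "joint_torque": joint torques, N m; "tool_pos": TCP position; "tcp_rot": TCP orientation; "ft_force": force on the tool from outside, world axes, zero at the start; "moment": the same for the moment, N m; "finger_gap": opening from 0.0 (shut) to 1.0 (fully open).
Only numpy, scipy, OpenCV 4.12 (cv2) and the standard library are available. Lean on these libraries where they do the work, as an engineer would, in place of code of your own. Each camera call takes 0.05 s, during which the arm holds its last target. There are 200 camera calls.

## Working session

There is one attempt and no reset: what is moved stays moved. The work goes in short steps, Python scripts to look and compute and a shell command to move; the robot and the scene stay as the last step left them, time stands still between calls to the robot, and variables do not carry over. Pictures are saved under pics/ and viewed, about 8 in all and at most 12, crops included, and the job is handed in when it is done.

```bash
ls; mkdir -p pics; python3 - <<'E'
from workcell import arm
import cv2
s=arm.get_state(); print(s)
for n in ("scene","side"):
    d=arm.get_image(n); cv2.imwrite(f"pics/{n}0.png",d["image"][:,:,::-1]); print(n,d["K"],d["distortion"],d["rvec"],d["tvec"])
E
```

```text
pics
{'clock': 0.0, 'joint_positions': array([-1.28296828e+00,  2.60675136e-01, -1.39357474e-01,  1.17267650e+00,
       -2.16414583e-06,  1.57080492e+00]), 'qd': array([-0.00011699, -0.00122705,  0.00024613,  0.00118444, -0.00132854,
       -0.00010821]), 'joint_torque': array([ 1.57658513e-03, -4.05683291e+01,  2.53920025e+01,  1.87721732e-02,
        1.98515854e-04,  1.16091167e-05]), 'tool_pos': array([ 0.14885479, -0.50280693,  0.25247388]), 'tcp_rot': array([-9.46347858e-04,  9.89662401e-01,  1.43413449e-01, -1.38238353e-04]), 'ft_force': array([ 1.10131807,  0.13697282, -1.18145901]), 'moment': array([ 0.00490129, -0.08795887,  0.01941767]), 'finger_gap': 1.0015422862761758}
scene [[482.21795823   0.         322.81003148]
 [  0.         482.21795823 196.21677887]
 [  0.           0.           1.        ]] [-0.0863713  0.         0.         0.         0.       ] [ 0.65638221 -2.47016833  1.33957894] [0.33578954 0.3937702  0.46605127]
side [[408.78896666   0.         325.80023528]
 [  0.         408.78896666 198.10332014]
 [  0.           0.           1.        ]] [-0.04343949  0.          0.          0.          0.        ] [ 2.04920025 -0.01465993 -0.01392651] [-0.57435892 -0.04549806  1.28350134]
```

View pics/scene0.png

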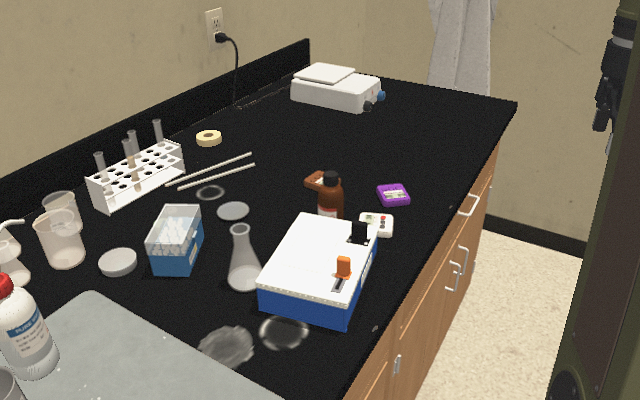

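View pics/side0.png

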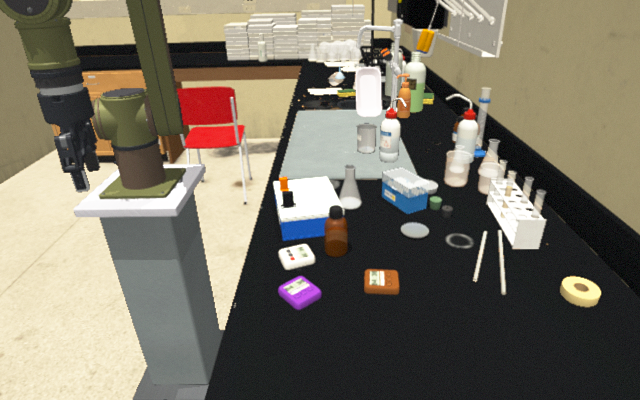

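Scene picture: the slide box is at about (320,270), with the black pull at (359,232), orange knob at (343,267), bottle at (331,195), timer at (376,224) and flask at (243,262). Side picture: pull (288,199), knob (284,185), bottle (336,232), timer (297,257). 

Lookalikes: for the pull, the bottle's black cap (scene 331,178). For the knob, the brown timer-shaped block (scene 318,180; side 381,281). For the timer, the purple block (393,195). For the box, the blue rack at (175,240). I choose the white-lidded box, and will check it in one crop.

```bash
python3 - <<'E'
import cv2,numpy as np
a=cv2.imread("pics/scene0.png")[205:330,250:400]; b=cv2.imread("pics/side0.png")[165:275,262:362]
a=cv2.resize(a,None,fx=4,fy=4,interpolation=cv2.INTER_CUBIC)
b=cv2.resize(b,(200,220),interpolation=cv2.INTER_CUBIC)
c=np.zeros((500,800,3),np.uint8); c[:,:600]=a; c[:220,600:]=b
cv2.imwrite("pics/crop1.png",c)
E
```

```text
(no output)
```

View pics/crop1.png

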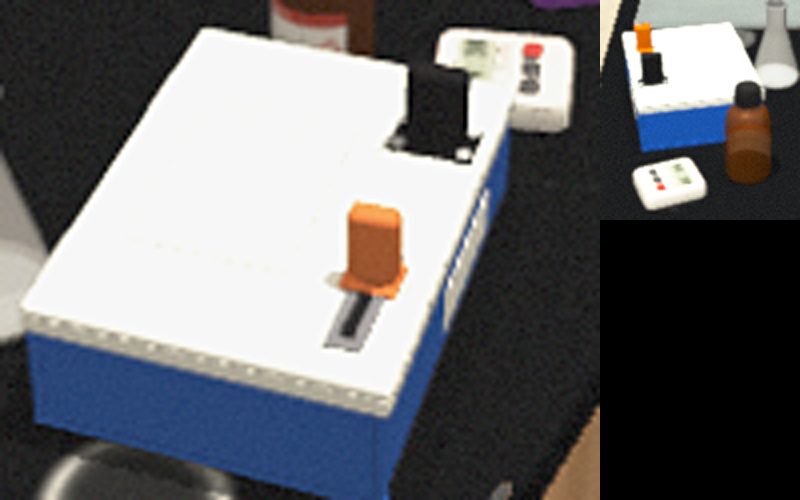

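```bash
cat > h.py <<'E'
import numpy as np, cv2
from workcell import arm
from scipy.optimize import least_squares
from scipy.spatial.transform import Rotation as R
def proj(d,P): return cv2.projectPoints(np.atleast_2d(np.float64(P)),d["rvec"],d["tvec"],d["K"],d["distortion"])[0][:,0]
def onz(d,uv,z):
    n=cv2.undistortPoints(np.float64([[uv]]),d["K"],d["distortion"])[0,0]; M=cv2.Rodrigues(d["rvec"])[0]
    o=-M.T@np.ravel(d["tvec"]); v=M.T@[*n,1]; return o+v*(z-o[2])/v[2]
E
python3 - <<'E'
from h import *
d=arm.get_image("scene"); e=arm.get_image("side")
px=lambda u,v:(250+u/4,205+v/4)
for n,p,z in [("LF",(388,410),.066),("LB",(28,315),.066),("RB",(203,30),.066),("knob",(375,211),.102),("pull",(438,68),.106)]:
    print(n,onz(d,px(*p),z).round(4))
for n,p,z in [("knob",(284,178),.102),("pull",(288,192),.106),("bottle",(336,253),0),("timer",(297,255),.018),("flask",(350,206),0)]: print("side",n,onz(e,p,z).round(4))
M=np.array([[-75,100,66],[75,100,66],[75,-100,66],[-52,42,102],[-52,-50,106]])/1e3
uv=np.array([px(*p) for p in [(388,410),(28,315),(203,30),(375,211),(438,68)]])
def P(x): 
    c,s=np.cos(x[2]),np.sin(x[2]); return M@np.array([[c,s,0],[-s,c,0],[0,0,1]])+[x[0],x[1],0]
f=least_squares(lambda x:(proj(d,P(x))-uv).ravel(),[.5,0,0]); print(f.x,f.fun.round(1))
c,s=np.cos(f.x[2]),np.sin(f.x[2]); T=lambda p:np.array([[c,-s,0],[s,c,0],[0,0,1]])@p+[f.x[0],f.x[1],0]
for n,p in [("pull_grip",[-.052,-.05,.092]),("knob_grip",[-.052,.041,.090]),("hinge",[.072,0,.052])]: print(n,T(np.array(p)).round(4))
E
```

```text
LF [ 0.4225 -0.1321  0.066 ]
LB [ 0.568  -0.1074  0.066 ]
RB [ 0.6122 -0.3058  0.066 ]
knob [ 0.4602 -0.1914  0.102 ]
pull [ 0.4785 -0.2827  0.106 ]
side knob [ 0.4669 -0.1991  0.102 ]
side pull [ 0.4845 -0.2889  0.106 ]
side bottle [ 0.596  -0.3925  0.    ]
side timer [ 0.5096 -0.4234  0.018 ]
side flask [ 0.6407 -0.1692 -0.    ]
[ 0.51730121 -0.22007557  0.200263  ] [ 0.7 -2.5 -1.6 -0.5 -0.   0.9  0.6  1.2  0.3  1.4]
pull_grip [ 0.4763 -0.2794  0.092 ]
knob_grip [ 0.4582 -0.1902  0.09  ]
hinge [ 0.5879 -0.2058  0.052 ]
```

```bash
python3 -m crank '[[4.1,2.7,-0.6,0,0,-0.011],[4.1,2.7,-0.6,0,0,-0.011],[4.1,2.7,-0.6,0,0,-0.011],[4.1,2.7,-0.6,0,0,-0.011],[4.1,2.7,-0.6,0,0,-0.011],[4.1,2.7,-0.6,0,0,-0.011],[4.1,2.7,-0.6,0,0,-0.011],[4.1,2.7,-0.6,0,0,-0.011]]' 0.3
python3 -m crank '[[0,0,0,0,0,0],[0,0,0,0,0,0]]'
python3 - <<'E'
from h import *
s=arm.get_state(); print(s["ft_force"].round(2))
d=arm.get_image("wrist"); cv2.imwrite("pics/w1.png",d["image"][:,:,::-1])
for n,p in [("pull top",[.478,-.280,.106]),("knob top",[.459,-.191,.102])]: print(n,proj(d,p).round(1))
R0=R.from_quat(s["tcp_rot"],scalar_first=True); print(s["tool_pos"],R0.as_matrix().round(3).tolist())
E
```

```text
clock: 1.0
tool_pos: [0.4784, -0.286, 0.205]
tcp_rot: [0.0, 0.995, 0.1, -0.0]
ft_force: [0.1, -2.3, 1.0]
finger_gap: 0.652
clock: 1.2
tool_pos: [0.4775, -0.2864, 0.2046]
tcp_rot: [-0.0, 0.995, 0.101, -0.001]
ft_force: [-0.5, -0.3, 0.2]
finger_gap: 0.65
[-0.49 -0.31  0.23]
pull top [[311.4 208.4]]
knob top [[184.1 207.6]]
[ 0.4774872  -0.28638648  0.20464497] [[0.98, 0.201, -0.001], [0.201, -0.98, 0.0], [-0.001, -0.001, -1.0]]
```

View pics/w1.png

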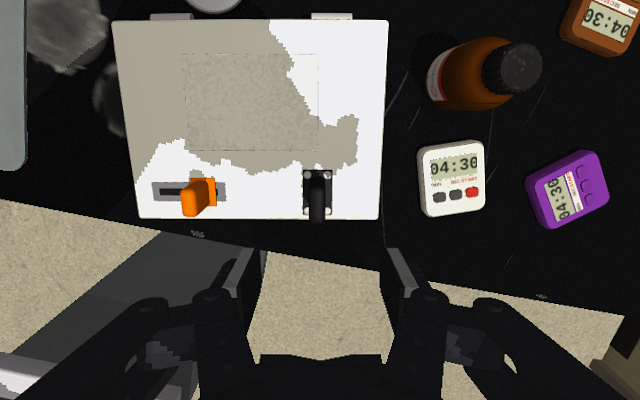

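The wrist picture shows the lid corners at (139,218), (380,219), (388,20), (112,20), the pull with its top at about (317,207), and the orange knob at the right end of its slot at (197,200). The bottle, white timer, and purple and brown blocks are well to the right.

```bash
python3 - <<'E'
from h import *
d=arm.get_image("wrist")
M=np.array([[-75,100,66],[-75,-100,66],[75,-100,66],[75,100,66]])/1e3
uv=np.array([(139,218),(380,219),(388,20),(112,20)],float)
def T(x,M):
    c,s=np.cos(x[2]),np.sin(x[2]); return M@np.array([[c,s,0],[-s,c,0],[0,0,1]])+[x[0],x[1],0]
f=least_squares(lambda x:(proj(d,T(x,M))-uv).ravel(),[.517,-.22,.2]); print(f.x.round(4),f.fun.round(1))
Q=np.array([[-52,-50,106],[-66,-56,106],[-66,-44,106],[-52,-50,92],[-52,42,90],[72,0,52],[-52,41,102]])/1e3
W=T(f.x,Q); print(W.round(4)); print(proj(d,W).round(0).tolist())
im=d["image"].astype(int); o=(im[...,0]>180)&(im[...,1]<150)&(im[...,2]<60); o[:,240:]=0; y,x=np.nonzero(o); print("orange",x.min(),x.max(),y.min(),y.max())
E
```

```text
[ 0.521  -0.2259  0.1954] [ 1.1 -0.7 -1.8 -0.4  1.1 -0.2 -0.4  0.9]
[[ 0.4797 -0.285   0.106 ]
 [ 0.4671 -0.2936  0.106 ]
 [ 0.4648 -0.2818  0.106 ]
 [ 0.4797 -0.285   0.092 ]
 [ 0.4618 -0.1948  0.09  ]
 [ 0.5916 -0.2119  0.052 ]
 [ 0.462  -0.1957  0.102 ]]
[[318.0, 206.0], [326.0, 225.0], [310.0, 225.0], [318.0, 201.0], [195.0, 199.0], [253.0, 28.0], [190.0, 204.0]]
orange 180 215 177 215
```

```bash
python3 -m crank '[[0.25,0.15,-4,0,0,0],[0,0,-4,0,0,0],[0,0,-2.3,0,0,0],[0,0,0,0,0,0],[0,0,0,0,0,0]]'
python3 - <<'E'
from h import *
s=arm.get_state(); print(s["tool_pos"].round(4),s["ft_force"].round(2))
d=arm.get_image("wrist"); cv2.imwrite("pics/w2.png",d["image"][100:400,100:540,::-1])
E
```

```text
clock: 1.8
tool_pos: [0.4786, -0.2869, 0.1029]
tcp_rot: [-0.0, 0.995, 0.099, -0.0]
ft_force: [-0.1, -0.8, -0.2]
finger_gap: 0.652
[ 0.4786 -0.2869  0.1029] [-0.15 -0.81 -0.21]
```

View pics/w2.png

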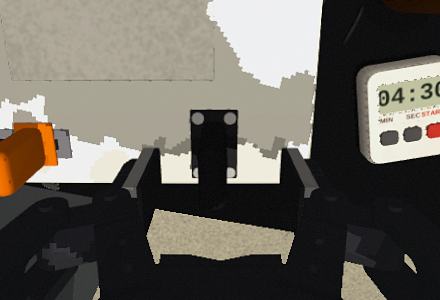

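The crop shows the pull at (214,150) standing between the open fingers (147 and 300), so the grasp is about 2–3 mm off centre. I'll correct that, then lower and pinch.

```bash
python3 -m crank '[[0.1,0.25,-0.7,0,0,0],[0,0,0,0,0,0],[0,0,0,0,0,0]]'
python3 -m crank '[[0,0,0,0,0,0],[0,0,0,0,0,0],[0,0,0,0,0,0],[0,0,0,0,0,0],[0,0,0,0,0,0],[0,0,0,0,0,0]]' -1 35
```

```text
clock: 2.15
tool_pos: [0.4808, -0.2835, 0.0959]
tcp_rot: [0.0, 0.995, 0.1, 0.0]
ft_force: [0.4, -0.0, 0.4]
finger_gap: 0.646
clock: 2.75
tool_pos: [0.4806, -0.2831, 0.0955]
tcp_rot: [-0.0, 0.995, 0.1, 0.0]
ft_force: [-0.1, 2.0, 3.4]
finger_gap: 0.13
```

```bash
for i in 1 2 3; do python3 -m crank '[[0.05,0.01,0.2,0,0,0],[0.05,0.01,0.2,0,0,0]]'; done; python3 -m crank '[[0,0,0,0,0,0],[0,0,0,0,0,0]]'
```

```text
clock: 2.95
tool_pos: [0.4815, -0.2829, 0.0985]
tcp_rot: [-0.0, 0.995, 0.1, -0.0]
ft_force: [3.0, 1.2, -6.4]
finger_gap: 0.131
clock: 3.15
tool_pos: [0.4817, -0.2828, 0.0994]
tcp_rot: [-0.001, 0.995, 0.1, -0.002]
ft_force: [9.8, -4.2, -36.0]
finger_gap: 0.136
clock: 3.35
tool_pos: [0.4816, -0.2828, 0.1005]
tcp_rot: [-0.001, 0.995, 0.1, -0.004]
ft_force: [8.5, -7.3, -44.8]
finger_gap: 0.135
clock: 3.55
tool_pos: [0.4815, -0.2828, 0.1006]
tcp_rot: [-0.001, 0.995, 0.099, -0.004]
ft_force: [9.3, -7.0, -42.1]
finger_gap: 0.135
```

The lid is caught: after about 4 mm of travel the force jumped to 45 N. I'll ease back down, release, and rise.

```bash
python3 -m crank '[[-0.1,-0.02,-0.4,0,0,0],[-0.1,-0.02,-0.4,0,0,0],[-0.1,-0.02,-0.4,0,0,0],[0,0,0,0,0,0],[0,0,0,0,0,0]]'
python3 -m crank '[[0,0,0,0,0,0],[0,0,0,0,0,0],[0,0,0,0,0,0],[0,0,0,0,0,0]]' 0
python3 -m crank '[[0,0,3,0,0,0],[0,0,3,0,0,0],[0,0,0,0,0,0],[0,0,0,0,0,0]]'
python3 - <<'E'
from h import *
d=arm.get_image("wrist"); im=d["image"].astype(int); o=(im[...,0]>180)&(im[...,1]<150)&(im[...,2]<60); y,x=np.nonzero(o); print(x.min(),x.max(),y.min(),y.max())
cv2.imwrite("pics/w3.png",d["image"][:,:,::-1])
t=arm.get_state()["tool_pos"]; print(t)
for q in (0,.003):
  c,s=np.cos(.1954),np.sin(.1954); B=np.array([[-52+a,40+b,h] for a in(-11,11) for b in(-6,6) for h in(70,102)])/1e3+[0,q,0]
  W=B@np.array([[c,s,0],[-s,c,0],[0,0,1]])+[.521,-.2259,0]; p=proj(d,W); print(q,p.min(0),p.max(0),W.mean(0))
E
```

```text
clock: 4.05
tool_pos: [0.4802, -0.2832, 0.0966]
tcp_rot: [0.0, 0.995, 0.1, 0.0]
ft_force: [-3.1, 2.1, 5.3]
finger_gap: 0.133
clock: 4.45
tool_pos: [0.4808, -0.2836, 0.0953]
tcp_rot: [0.0, 0.995, 0.1, 0.0]
ft_force: [0.2, 0.6, 0.9]
finger_gap: 0.501
clock: 4.85
tool_pos: [0.4811, -0.2838, 0.1559]
tcp_rot: [0.001, 0.995, 0.1, 0.001]
ft_force: [-1.6, -0.7, -0.5]
finger_gap: 0.502
150 504 200 250
[ 0.48034893 -0.28331723  0.15490498]
0 [151.8391482  203.07380898] [196.8404373  254.88452021] [ 0.4622232  -0.19675746  0.086     ]
0.003 [146.63551433 203.05739557] [192.44377615 254.84090909] [ 0.46164072 -0.19381455  0.086     ]
```

```bash
python3 -m crank '[[-0.95,4.4,0,0,0,0],[-0.9,4.35,0,0,0,0],[0,0,0,0,0,0],[0,0,-3,0,0,0],[0,0,-3,0,0,0],[0,0,0,0,0,0],[0,0,0,0,0,0]]'
python3 -m crank '[[0,0,0,0,0,0],[0,0,0,0,0,0],[0,0,0,0,0,0],[0,0,0,0,0,0],[0,0,0,0,0,0]]' -1 20
```

```text
clock: 5.6
tool_pos: [0.4611, -0.1959, 0.0945]
tcp_rot: [-0.001, 0.995, 0.1, -0.001]
ft_force: [-0.1, 0.6, 0.3]
finger_gap: 0.504
clock: 6.1
tool_pos: [0.4628, -0.1951, 0.0966]
tcp_rot: [-0.001, 0.995, 0.1, 0.001]
ft_force: [0.1, 5.9, 6.8]
finger_gap: 0.138
```

```bash
python3 -m crank '[[-0.1,0.5,0,0,0,0],[-0.1,0.5,0,0,0,0],[-0.1,0.5,0,0,0,0],[0,0,0,0,0,0]]'; python3 -m crank '[[-0.1,0.5,0,0,0,0],[-0.1,0.5,0,0,0,0],[-0.1,0.5,0,0,0,0],[0,0,0,0,0,0],[0,0,0,0,0,0]]'
```

```text
clock: 6.5
tool_pos: [0.46, -0.1812, 0.0966]
tcp_rot: [0.001, 0.995, 0.1, 0.001]
ft_force: [-0.2, 1.1, 6.8]
finger_gap: 0.133
clock: 7.0
tool_pos: [0.457, -0.1662, 0.0966]
tcp_rot: [0.001, 0.995, 0.1, 0.001]
ft_force: [-0.6, 0.2, 7.9]
finger_gap: 0.132
```

```bash
python3 -m crank '[[-0.05,0.2,0,0,0,0],[0,0,0,0,0,0],[0,0,0,0,0,0]]'
python3 -m crank '[[0,0,0,0,0,0],[0,0,0,0,0,0],[0,0,0,0,0,0],[0,0,0,0,0,0]]' 0
python3 -m crank '[[0,0,3,0,0,0],[0,0,3,0,0,0],[0,0,0,0,0,0],[0,0,0,0,0,0]]'
python3 - <<'E'
from h import *
print(arm.get_state()["tool_pos"])
d=arm.get_image("wrist");cv2.imwrite("pics/w4.png",d["image"][:,:,::-1])
c,s=np.cos(.1954),np.sin(.1954)
for q in (.027,.030): print(q,proj(d,np.array([[-.052,.04+q,.102]])@np.array([[c,s,0],[-s,c,0],[0,0,1]])+[.521,-.2259,0]))
E
```

```text
clock: 7.3
tool_pos: [0.4569, -0.1653, 0.0966]
tcp_rot: [0.002, 0.995, 0.099, 0.001]
ft_force: [-0.8, -3.1, 6.1]
finger_gap: 0.138
clock: 7.7
tool_pos: [0.4551, -0.1636, 0.095]
tcp_rot: [-0.0, 0.995, 0.1, -0.0]
ft_force: [-0.8, -0.3, -0.4]
finger_gap: 0.503
clock: 8.1
tool_pos: [0.456, -0.164, 0.1557]
tcp_rot: [0.0, 0.995, 0.1, 0.001]
ft_force: [0.4, 0.0, -1.3]
finger_gap: 0.499
[ 0.45598249 -0.16402292  0.15570496]
0.027 [[331.20311339 235.91433069]]
0.03 [[325.92348573 235.89683518]]
```

View pics/w4.png

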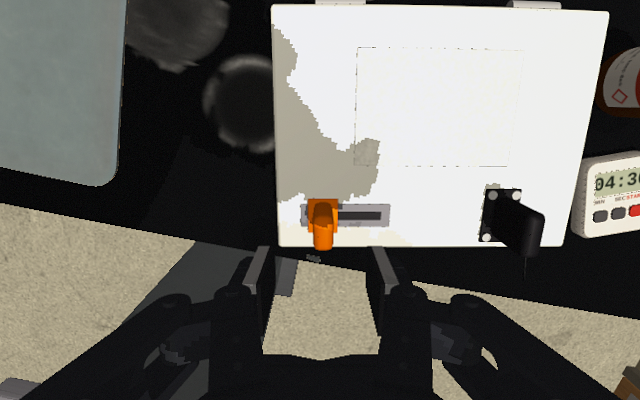

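The knob at (322,225) is now at the left end of its slot, with a force stop felt there. Next I return to the pull and pinch it again.

```bash
python3 -m crank '[[0.8,-4,0,0,0,0],[0.8,-4,0,0,0,0],[0.85,-3.95,0,0,0,0],[0,0,0,0,0,0],[0,0,-3,0,0,0],[0,0,-3,0,0,0],[0,0,0,0,0,0],[0,0,0,0,0,0]]'
python3 -m crank '[[0,0,0,0,0,0],[0,0,0,0,0,0],[0,0,0,0,0,0],[0,0,0,0,0,0],[0,0,0,0,0,0]]' -1 45
python3 -m crank '[[0.1,0.01,0.4,0,0,0],[0.1,0.01,0.4,0,0,0],[0.1,0.02,0.4,0,0,0],[0,0,0,0,0,0]]'
```

```text
clock: 8.95
tool_pos: [0.4787, -0.2823, 0.0943]
tcp_rot: [-0.001, 0.995, 0.1, -0.001]
ft_force: [0.8, -0.0, 0.4]
finger_gap: 0.498
clock: 9.45
tool_pos: [0.4809, -0.2831, 0.0969]
tcp_rot: [0.0, 0.995, 0.1, 0.001]
ft_force: [-0.5, 3.6, 5.7]
finger_gap: 0.133
clock: 9.85
tool_pos: [0.4844, -0.2824, 0.1071]
tcp_rot: [-0.001, 0.995, 0.1, 0.001]
ft_force: [6.0, 3.1, -7.9]
finger_gap: 0.13
```

The lid comes up freely now, about 10 mm at 8 N. I'll follow the arc.

```bash
python3 -m crank '[[0.4,0.08,0.58,0,0,0],[0.3,0.06,0.58,0,0,0],[0.34,0.07,0.55,0,0,0],[0.34,0.07,0.55,0,0,0],[0.4,0.08,0.51,0,0,0],[0.4,0.08,0.51,0,0,0],[0.44,0.09,0.47,0,0,0],[0.44,0.09,0.47,0,0,0]]'
cat > ang.py <<'E'
from h import *
s=arm.get_state(); p=s["tool_pos"]+R.from_quat(s["tcp_rot"],scalar_first=True).apply([0,0,.003])
v=p-[.5916,-.2119,.052]; cx=v[0]*np.cos(.1954)+v[1]*np.sin(.1954); cy=-v[0]*np.sin(.1954)+v[1]*np.cos(.1954)
th=np.arctan2(v[2],-cx)-np.arctan2(40,124)
print("cx,cy,cz",cx.round(4),cy.round(4),v[2].round(4),"r",np.hypot(cx,v[2]).round(4),"deg",np.degrees(th).round(1),s["ft_force"].round(1),s["moment"].round(2))
E
python3 ang.py
```

```text
clock: 10.65
tool_pos: [0.5131, -0.2766, 0.1498]
tcp_rot: [-0.0, 0.995, 0.1, -0.001]
ft_force: [-0.9, -0.3, -6.1]
finger_gap: 0.129
cx,cy,cz -0.0896 -0.0483 0.0948 r 0.1304 deg 28.7 [-0.9 -0.3 -6.1] [ 0.08  0.6  -0.13]
```

```bash
python3 -m crank '[[0.49,0.1,0.43,0,0,0],[0.49,0.1,0.43,0,0,0],[0.53,0.1,0.37,0,0,0],[0.53,0.1,0.37,0,0,0],[0.56,0.11,0.32,0,0,0],[0.56,0.11,0.32,0,0,0],[0.59,0.12,0.26,0,0,0],[0.59,0.12,0.26,0,0,0]]'; python3 ang.py
python3 -m crank '[[0.61,0.12,0.2,0,0,0],[0.61,0.12,0.2,0,0,0],[0.58,0.12,0.14,0,0,0],[0,0,0,0,0,0],[0,0,0,0,0,0],[0,0,0,0,0,0]]'; python3 ang.py
python3 - <<'E'
from h import *
a=arm.get_image("scene")["image"][130:350,190:450]; b=arm.get_image("side")["image"][130:330,220:420]
a=cv2.resize(a,(520,440)); b=cv2.resize(b,(280,280)); c=np.zeros((440,800,3),np.uint8); c[:,:520]=a; c[:280,520:]=b
cv2.imwrite("pics/end.png",c[:,:,::-1])
E
```

```text
clock: 11.45
tool_pos: [0.5573, -0.2678, 0.1775]
tcp_rot: [-0.0, 0.995, 0.1, -0.0]
ft_force: [-4.7, 1.8, -3.1]
finger_gap: 0.134
cx,cy,cz -0.0445 -0.0482 0.1225 r 0.1303 deg 52.1 [-4.7  1.8 -3.1] [ 0.27  1.23 -0.1 ]
clock: 12.05
tool_pos: [0.5759, -0.2641, 0.1829]
tcp_rot: [-0.0, 0.995, 0.1, 0.001]
ft_force: [-2.5, 3.9, -1.1]
finger_gap: 0.137
cx,cy,cz -0.0256 -0.0482 0.1279 r 0.1305 deg 60.8 [-2.5  3.9 -1.1] [ 0.82  0.45 -0.09]
```

View pics/end.png

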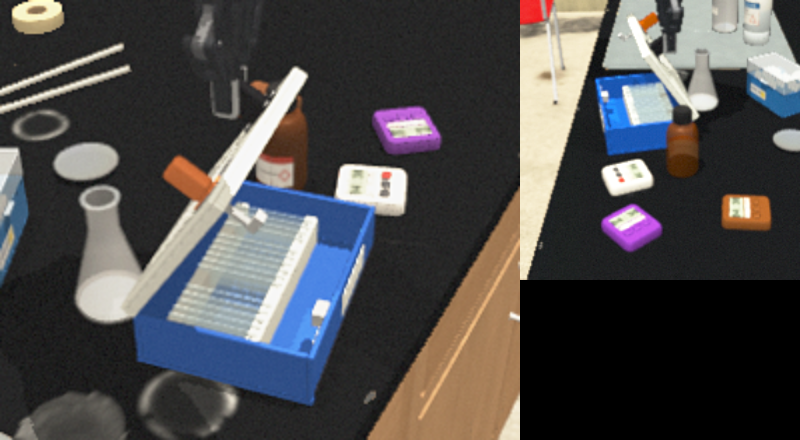

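The lid stands open at about 60° with the pull at (262,92) in the fingers. The flask (105,255), bottle (283,140) and timer (372,190) are all standing in place. Settling check, then hand in.

```bash
python3 -m crank '[[0,0,0,0,0,0],[0,0,0,0,0,0],[0,0,0,0,0,0],[0,0,0,0,0,0],[0,0,0,0,0,0]]' && python3 ang.py && python3 -c "
from workcell import arm; print(arm.sign_off())"
```

```text
clock: 12.65
tool_pos: [0.5758, -0.2641, 0.1829]
tcp_rot: [-0.0, 0.995, 0.1, 0.001]
ft_force: [-2.9, 4.5, -1.3]
finger_gap: 0.13
cx,cy,cz -0.0257 -0.0482 0.1279 r 0.1304 deg 60.8 [-2.9  4.5 -1.3] [ 0.86  0.33 -0.12]
the job is handed in; nothing more can be done
None
```

The lid is open at about 60.8° by my own calculation, and the gripper is still holding it by the black pull. I handed the job in at 12.7 s.

- **Tug:** With the knob left where it was, the lid moved about 4 mm and then stopped hard at about 45 N, so it was caught.
- **Release:** I set the lid back down and slid the orange knob about 30 mm to the left end of its slot. The wrist picture showed it there.
- **Opening:** I pinched the pull again, and the lid came up freely at about 8 N. I swung it along its arc to the final angle.

**Last checks:**
- The angle did not change over the last 0.5 s before hand-in. The distance from the hinge line was 130.4 mm, against the stated 130 mm.
- Wrist forces were under 6 N, and the fingers were closed on the pull (gap 0.13, about 11 mm).
- In the last scene and side pictures, the bottle, flask and timer stood where they were at the start. I judged that by eye and did not measure it.
- The box positions from the scene and wrist cameras differed by about 6 mm. I used the wrist camera's, and both grasps confirmed it.

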